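# Slide the solvent carrier home into its parking bay

## Robot

A 6-joint arm with a two-finger parallel gripper is mounted at the origin on the work surface. World frame = base frame: x ahead of the robot, y to its left, z up, the work surface at z = 0. Lengths are in m, angles in rad, forces in N, time in s.
With the tool pointing down it reaches from about 0.375 to 0.9 m from the base axis. Payload 3.1 kg.
Tool frame: the origin (TCP) lies midway between the tips of the shut fingers; the grasp point (between the pads) lies 19 mm behind it; z points along the fingers, y is the line along which they close (so a half turn about z gives the same grasp; the last joint's range is limited). The gripper opens to 85 mm and grips with 20 to 120 N. Pads are 22 mm wide; open, the fingers measure 114 mm over their backs; the gripper's body (76 mm by 85 mm) begins 54 mm behind the grasp point. The pads swing forward as they close: fully open they stand 13 mm farther back than shut.
Start: joints at [-1.395, 0.527, 1.433, -0, 1.181, -0.178], TCP at [0.217, -0.586, 0.231] pointing down, gripper open.
Joint ranges: [-3.08, 3.08], [-0.75, 2.2], [0.22, 2.44], [-1.43, 4.57], [0, 2.65], [-2.85, 2.85]. Speed limits (rad/s): [2.79, 2.79, 3.14, 3.14, 3.14, 3.14].

## Interface

Orientations are given as a unit quaternion [x, y, z, w].
In Python, from station import manip gives the robot as it stands. The module is installed in compiled form; this text tells all that it offers.
- The arm moves only by the tool apply_moves, never from a script. Its arguments are lists of equal length, an entry for each row: "claw": the gripper's target within -1 to 1 (fully open at 1, half-way at 0, shut at -1); "travel": the shift along the tool's x, y, z scaled (see below), a list of three; "turn": the turn, a rotation vector about the tool's x, y, z scaled (see below), a list of three. In form: {"claw": [claw, ...], "travel": [[dx, dy, dz], ...], "turn": [[rx, ry, rz], ...]}. A call has 1 to 5 rows; each row is the pose to reach, as a shift and turn from the pose commanded when the call began, along the tool's axes at that moment, turning the shorter way round; what a row does not reach only later rows make up. The controller multiplies each number of a shift by 800 mm and each number of a turn by 180 degrees. A row lasts 1/12 s, in which the tool goes at most 41.7 mm and 7.16 degrees, less where a joint would pass 70% of its speed; a pose out of reach is approached as far as the arm can. A call with a number of a shift or a turn outside -1 to 1 is refused whole. A call with a gripper value outside its range is refused whole. The fingers move at their own pace and stop on an object; "newtons" is the grip in N (left out, the last holds). Time passes only in rows, so rows that repeat a pose let the fingers close. It gives the time, the measured TCP pose, the force, the opening and the grip force at its end, in the units of the state.
- manip.sense(): the state, without advancing time (a new reading comes with each control period).
- manip.snapshot(name): name is "scene" or "top" or "wrist"; returns a dict with "pixels" (420x560x3 uint8, red, green, blue), "depth" (420x560 float32, m along the optical axis (not along the pixel's ray), 0 where there is no reading), "intrinsics" (3x3 intrinsics, pixels), "R" (3x3) and "t" (3): a world point X has camera coordinates R X + t. Camera axes: x right, y down, z forward; pixel columns grow to the right and rows downward; lengths in m; the calibration is good to about 2 mm. A picture is of the moment at which its call begins.
- manip.sign_off(): hands the job in; it is judged then, once.
The state is a dict: "t": time; "q": joint angles; "qd": joint speeds; "tau": joint torques, N m; "tcp_pos": TCP position; "tool_rot": TCP orientation; "force": force on the tool from outside, world axes, zero at the start; "ft_torque": the same for the moment, N m; "finger_gap": opening from 0.0 (shut) to 1.0 (fully open); "gripper_force": force on a finger pad.
Only numpy, scipy, OpenCV 4.12 (cv2) and the standard library are available. Lean on these libraries where they do the work, as an engineer would, in place of code of your own. Each camera call takes 0.05 s, during which the arm holds its last target. There are 200 camera calls.

## Task

Push the blue two-bottle solvent carrier across the bench into its parking bay beside the pump until it sits fully home, its long side flush against the stop strip. Push only on the carrier with your fingertips, low down near its base and at an easy steady pace, so that it slides flat without rocking, and leave the two bottles in it standing untouched. Do not pick it up, leave the tube rack, the reagent bottle and the timer where they are, and finish with the robot clear.

Things in the scene. Friction and masses are not known exactly. Their poses are not given: they have to be found in the camera images.
- crate: Solvent carrier: deep blue plastic crate, open on top, 190 (its x) x 96 (its y) x 120 mm high, walls 5 mm, origin at the centre of its underside. Two cells along x, one loose bottle in each; 1.6 to 2.4 kg in all; 9 to 19 N slide it. Pushed along y above 60 mm it may tip, below 50 mm it slides. Starts on the bay's -y side, its +y side facing the bay, both turned under 0.26 rad from the world axes.
- crate_push (a point): Point on the crate's long side away from the bay (its face at y = -48 mm), mid-length, 30 mm above the bench: where to push. The face is flat, 190 mm long.
- crate_grip (a point): Centre of the carrier's black hand grip (18 mm thick), 222 mm above the crate's underside, on a steel wire handle 6 mm thick that stands in the crate's middle plane y = 0 and runs down outside its two short ends (to 6 mm beyond them). Not to be used here.
- bay: Parking bay, fixed: aluminium angle strips 25 mm high, 4 mm thick, and yellow tape marking the crate's footprint. Origin on the bench, where the crate's origin is when fully home; the crate enters along +y. Stop strip along x, face at y = +48 mm. Side strips' inner faces at x = +-104 mm (9 mm play each side of the crate) from y = +42 to -10 mm. Their 3 mm feet lie outside.
- bay_mouth (a point): Middle of the bay's mouth, on the bench, at y = -47 mm in the bay's frame. Lead-in strips, also 25 mm high, flare outward by 0.6 rad from the side strips' ends (x = +-104, y = -10 mm) to x = +-129 mm here.
- bottle_a: Amber laboratory bottle with an orange cap, 80 mm across, 180 mm high, standing in the crate's -x cell; origin at the centre of its underside, 5 mm above the crate's underside.
- bottle_b: The same kind of bottle, in the crate's +x cell.
- pump: Cream-coloured pump module, fixed, 420 (x) by 280 (y) by 150 mm, beyond the bay's stop strip; origin at the centre of its underside, about 240 mm from the bay's origin along the bay's y.
- tube_rack: Bystander: white foam block 92 x 155 x 42 mm with four orange-capped tubes up to 122 mm high; origin at the centre of its underside.
- reagent: Bystander: clear 70 mm laboratory bottle with an orange cap, 145 mm high; origin at the centre of its underside.
- timer: Bystander: small white digital timer lying flat, 55 x 85 x 20 mm; origin at the centre of its underside.
Mind the look-alikes: they are no part of the job. What is meant by the crate is not yellow, and is the larger of those in its own colour.

How it is judged:
At the end, for the whole second after the job is handed in: The crate rests on the bench between the bay's side strips, its long side against the stop strip (within 7 mm of fully home along the entry, square to it within 0.05 rad), upright within 0.03 rad and at rest, each bottle standing in its own cell (y of crate in the frame of bay between -0.007 and 0.007 m and x of crate in the frame of bay between -0.014 and 0.014 m and angle between the x axis of crate and the x axis of bay, either way round below 0.05 rad and angle between crate's own z axis and vertical below 0.03 rad and height (world z) of crate below 0.005 m and linear speed of crate below 0.02 m/s and angle between each of bottle_a, bottle_b's own z axis and vertical below 0.1 rad and z of each of bottle_a, bottle_b in the frame of crate below 0.012 m and x of bottle_a in the frame of crate below -0.03 m and x of bottle_b in the frame of crate above 0.03 m); the robot touches nothing.
It fails at once if the crate rocked or tipped (more than 0.1 rad), or it (10 mm) or a bottle (30 mm) was lifted (angle between crate's own z axis and vertical above 0.1 rad or height (world z) of crate above 0.01 m or z of any of bottle_a, bottle_b in the frame of crate above 0.03 m).
It fails at once if the crate was pushed on its upper half, or with the gripper's body or arm instead of the fingers low down ((contact force between the fingers and crate above 1 N and height (world z) of the grasp point above 0.085 m) or contact force between the arm and crate above 4 N).
It fails at once if the crate was shoved or hit hard (faster than 0.3 m/s) (linear speed of crate above 0.3 m/s).
It fails at once if a bottle was touched by the robot (contact force between any of the fingers, the arm and bottle_a above 1 N or contact force between any of the fingers, the arm and bottle_b above 1 N).
It fails at once if a bystander was moved (more than 20 mm) (distance of any of tube_rack, reagent, timer from where it was at the start of the episode above 0.02 m).
It also fails if it takes over 45 s, if anything falls off the work surface, if the arm or the gripper's body presses on something with over 40 N, if the wrist force passes 120 N, or if a joint passes its speed limit or range.

## Working session

There is one attempt and no reset: what is moved stays moved. The work goes in short steps, Python scripts to look and compute and a tool call to move; the robot and the scene stay as the last step left them, time stands still between calls to the robot, and variables do not carry over. Pictures are saved under pics/ and viewed, at most 10 in all, crops included, and the job is handed in when it is done.

Besides the shell and the picture viewer there is one more tool, called after "Emit:" in YAML: its name, and indented under it one key for each argument. apply_moves: Moves the arm, as the interface text tells. Shifts and turns lie within -1 to 1; 1 stands for 800 mm of shift or 180 degrees of turn. Its arguments: {"type":"object","properties":{"claw":{"type":"array","items":{"type":"number"}},"travel":{"type":"array","items":{"type":"array","items":{"type":"number"}}},"turn":{"type":"array","items":{"type":"array","items":{"type":"number"}}},"newtons":{"type":"number"}},"required":["claw","travel","turn"]}

```bash
mkdir -p pics
python3 - <<'E'
from station import manip
import cv2,numpy as np
for n in("top","scene"):
    s=manip.snapshot(n); cv2.imwrite(f"pics/{n}0.png",s["pixels"][:,:,::-1]); np.savez(f"{n}0.npz",**s)
print(manip.sense())
E
```

```text
{'t': 0.1, 'q': array([-1.39451156e+00,  5.28400827e-01,  1.43378363e+00, -1.41887582e-05,
        1.18141948e+00, -1.78503973e-01]), 'qd': array([ 2.40657686e-03, -4.16174333e-03, -2.96126778e-03, -9.63662863e-05,
        1.70767083e-03,  3.13178500e-04]), 'tau': array([-3.29488657e-04, -4.43306172e+01, -1.78586304e+01, -2.51113797e-04,
        3.86669199e-03, -1.73699415e-07]), 'tcp_pos': array([ 0.21702498, -0.58541136,  0.2304115 ]), 'tool_rot': array([ 9.84305863e-01,  1.76468006e-01, -5.44475827e-06, -1.00564854e-03]), 'force': array([ 0.28757203,  0.66810998, -0.44812417]), 'ft_torque': array([ 0.03636344, -0.0294292 , -0.04059503]), 'gripper_force': 0.0, 'finger_gap': 0.9932186005686244}
```

View pics/top0.png

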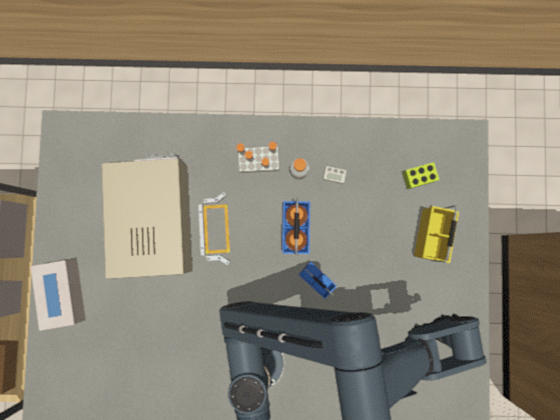

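View pics/scene0.png

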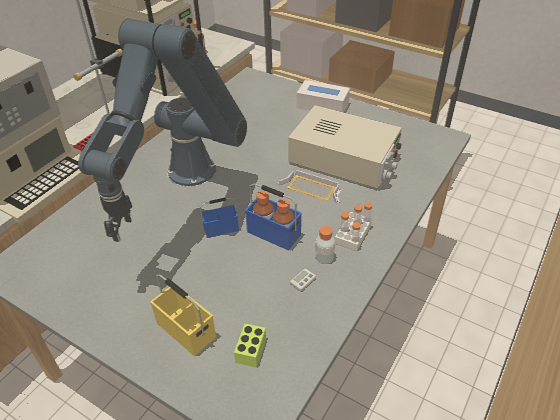

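The top view shows the blue carrier with its two bottles at about (296,227) and the yellow-taped bay at (216,229). The small empty blue decoy is at (318,280). The rack (258,158), reagent bottle (300,168) and timer (335,174) all lie on the +x side.

```bash
cat > h.py <<'E'
import numpy as np,cv2
def pts(s):
    K,R,t,d=s["intrinsics"],s["R"],s["t"],s["depth"]
    v,u=np.mgrid[:d.shape[0],:d.shape[1]]
    c=np.stack([(u-K[0,2])/K[0,0]*d,(v-K[1,2])/K[1,1]*d,d],-1)
    return (c-t)@R
def plane(s,uv,z):
    K,R,t=s["intrinsics"],s["R"],s["t"]
    r=np.c_[uv,np.ones(len(uv))]@np.linalg.inv(K).T@R; C=-R.T@t
    return C+r*((z-C[2])/r[:,2])[:,None]
def rect(P):
    (c,(w,h),a)=cv2.minAreaRect((P[:,:2]*1000).astype(np.float32))
    if w<h: w,h,a=h,w,a+90
    a=(a+90)%180-90
    return np.round([*c,w,h,a],1)
def masks(s):
    hsv=cv2.cvtColor(s["pixels"],cv2.COLOR_RGB2HSV); H,S,V=cv2.split(hsv)
    return (H>100)&(H<130)&(S>130)&(V>50),(H>15)&(H<32)&(S>120)&(V>90)
def comps(m,n=40):
    k,l,st,c=cv2.connectedComponentsWithStats(m.astype(np.uint8),connectivity=8)
    return [l==i for i in range(1,k) if st[i,4]>n]
E
python3 - <<'E'
from h import *
for n in("top","scene"):
    s=np.load(n+"0.npz"); P=pts(s); b,y=masks(s)
    C=-s["R"].T@s["t"]; print(n,"cam",C.round(3))
    for nm,m in(("blue",b),("yel",y)):
        for c in comps(m):
            uv=np.argwhere(c)[:,::-1]; p=P[c]; z=p[:,2]
            print(nm,uv.mean(0).round(),len(uv),"z",np.percentile(z,[5,95]).round(3),"z0",rect(plane(s,uv,0)), end=" ")
            q=p[(z>.105)&(z<.13)]
            if nm=="blue" and len(q)>10: print("rim",rect(plane(s,uv[(z>.105)&(z<.13)],.12)),len(q),end="")
            print()
    # bystanders / tall things footprint near
    for nm,uv in dict(rack=(258,158),reag=(300,168),timer=(335,174),decoy=(318,280)).items():
        if n=="top": print(nm,P[uv[1],uv[0]].round(3))
E
```

```text
top cam [ 0.453 -0.12   1.639]
blue [286. 227.] 224 z [-0.     0.124] z0 [ 528.7 -111.8  197.7   43.6    1.4] rim [ 523.2 -112.4  183.2   40.3    1.4] 108
blue [305. 206.] 56 z [0.002 0.12 ] z0 [ 601.2 -169.5   55.6   35.7    1.2] rim [ 598.1 -177.4   61.2   27.8   33.9] 22
blue [305. 236.] 142 z [0.    0.123] z0 [ 498.4 -169.8  134.2   39.3    1.2] rim [ 495.1 -166.2  124.3   36.4    1.2] 46
blue [320. 276.] 258 z [-0.002  0.099] z0 [ 336.6 -240.9  137.5   30.5   46.5] 
blue [314. 283.] 240 z [-0.002  0.085] z0 [ 309.4 -216.5  135.2   27.    49.3] 
yel [216. 229.] 372 z [-0.006  0.006] z0 [515.4 174.6 189.1  95.1   5. ] 
yel [434. 233.] 1592 z [-0.001  0.12 ] z0 [ 520.1 -683.5  209.3  123.3  -10.4] 
yel [  2. 361.] 88 z [-0.492 -0.474] z0 [-25.6 992.3 129.8  15.7   3.9] 
rack [0.792 0.013 0.043]
reag [ 0.738 -0.149  0.141]
timer [ 0.74  -0.289  0.02 ]
decoy [ 0.336 -0.222  0.159]
scene cam [ 1.346 -1.368  1.53 ]
blue [266. 217.] 91 z [0.104 0.126] z0 [459.  -70.2 206.5  52.2  -3. ] rim [ 528.6 -172.   190.3   48.1   -3. ] 84
yel [311. 187.] 212 z [-0.007  0.008] z0 [518.9 172.6 187.   95.5   5. ] 
yel [183. 320.] 2385 z [0.006 0.12 ] z0 [ 474.9 -635.6  277.1  145.1  -10.1]
```

```bash
python3 - <<'E'
from h import *
s=np.load("top0.npz"); P=pts(s); b,y=masks(s); 
def crate(b,n,box):
    m=b&(P[...,2]>.1)&(P[...,2]<.13)&(P[...,0]>.4)&(P[...,1]>-.25)
    uv=np.argwhere(m)[:,::-1]; return rect(plane(s,uv,.12))
print(crate(b,0,0))
m=b&(P[...,0]>.4); uv=np.argwhere(m)[:,::-1]; print("all",rect(plane(s,uv,.12)))
E
python3 - <<'E'
import cv2
a=cv2.imread("pics/top0.png")[140:310,180:360]
cv2.imwrite("pics/crop0.png",cv2.resize(a,None,fx=3.5,fy=3.5,interpolation=cv2.INTER_CUBIC)[:595])
E
```

```text
[ 523.8 -138.   183.4   91.6    1.2]
all [ 452.8 -151.8  339.2  120.5   10.9]
```

View pics/crop0.png

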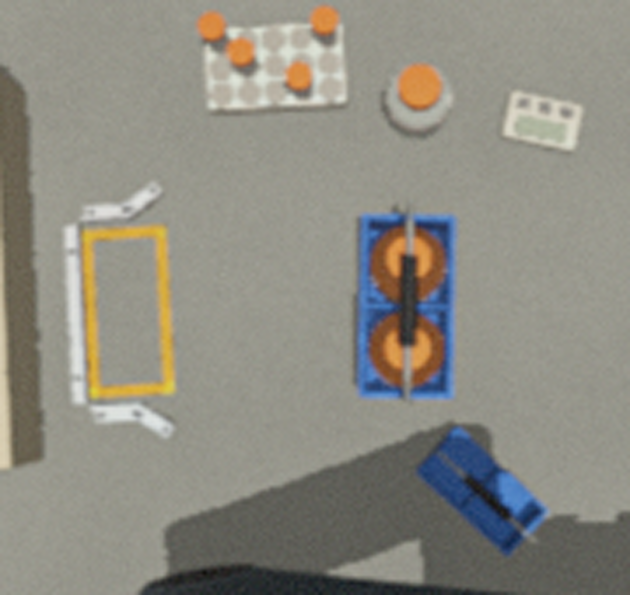

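The crop confirms two things: the carrier is nearly square to world x (crop centre (407,305)), and the bay (128,311) is turned about 5°. I'll push with open fingers, so there are two contact points, tilted 45° to keep the gripper body off the crate.

```bash
cat >> h.py <<'E'
from scipy.spatial.transform import Rotation as Ro
def goal(yaw,tilt=45):
    y=np.radians(yaw);t=np.radians(tilt)
    Y=np.array([np.cos(y),np.sin(y),0]);f=np.array([-np.sin(y),np.cos(y),0]);u=np.array([0,0,1.])
    return Ro.from_matrix(np.c_[np.cos(t)*f+np.sin(t)*u,Y,np.sin(t)*f-np.cos(t)*u])
def step(s,p,yaw,tilt=45):
    R=Ro.from_quat(s["tool_rot"]); d=R.inv().apply(np.array(p)-s["tcp_pos"])
    r=(R.inv()*goal(yaw,tilt)).as_rotvec()
    return (d/.8).round(4).tolist(),(r/np.pi).round(4).tolist()
E
python3 - <<'E'
from h import *
from station import manip
s=manip.sense(); print(step(s,(.527,-.30,.15),1.2))
E
```

```text
([0.4872, -0.1997, 0.1011], [0.1537, 0.2162, -0.3724])
```

Emit:
apply_moves:
  claw: [1,1,1,1,1]
  travel:
    - [0.487,-0.2,0.1]
    - [0.487,-0.2,0.1]
    - [0.487,-0.2,0.1]
    - [0.487,-0.2,0.1]
    - [0.487,-0.2,0.1]
  turn:
    - [0.154,0.216,-0.372]
    - [0.154,0.216,-0.372]
    - [0.154,0.216,-0.372]
    - [0.154,0.216,-0.372]
    - [0.154,0.216,-0.372]

```text
t: 0.52
tcp_pos: [0.3684, -0.446, 0.1922]
tool_rot: [0.891, 0.416, 0.126, -0.129]
force: [-0.2, 0.1, -0.4]
finger_gap: 0.999
gripper_force: 0.0
```

Run:
```python
from h import *
from station import manip
s=manip.sense(); print(s["tcp_pos"],s["q"].round(2),step(s,(.527,-.30,.13),1.2))
```

```text
[ 0.36844691 -0.44603311  0.19215504] [-1.2   0.61  1.45  0.24  1.36 -0.58] ([0.227, 0.0498, 0.157], [0.0865, 0.1216, -0.209])
```

Emit:
apply_moves:
  claw: [1,1,1,1,1]
  travel:
    - [0.227,0.05,0.157]
    - [0.227,0.05,0.157]
    - [0.227,0.05,0.157]
    - [0.227,0.05,0.157]
    - [0.227,0.05,0.157]
  turn:
    - [0.086,0.122,-0.209]
    - [0.086,0.122,-0.209]
    - [0.086,0.122,-0.209]
    - [0.086,0.122,-0.209]
    - [0.086,0.122,-0.209]

```text
t: 0.93
tcp_pos: [0.5162, -0.3116, 0.1332]
tool_rot: [0.712, 0.613, 0.239, -0.244]
force: [1.1, -0.7, -0.4]
finger_gap: 1.003
gripper_force: 0.0
```

Run:
```python
from h import *
from station import manip
s=manip.sense(); print(s["tcp_pos"],s["q"].round(2),step(s,(.527,-.29,.08),1.2))
```

```text
[ 0.51623342 -0.31155292  0.13321192] [-0.94  0.83  1.31  0.42  1.57 -0.92] ([-0.0204, 0.0134, 0.0688], [0.0199, 0.0273, -0.0471])
```

Emit:
apply_moves:
  claw: [1,1,1,1,1]
  travel:
    - [-0.02,0.013,0.069]
    - [-0.02,0.013,0.069]
    - [-0.02,0.013,0.069]
    - [-0.02,0.013,0.069]
    - [-0.02,0.013,0.069]
  turn:
    - [0.02,0.027,-0.047]
    - [0.02,0.027,-0.047]
    - [0.02,0.027,-0.047]
    - [0.02,0.027,-0.047]
    - [0.02,0.027,-0.047]

```text
t: 1.35
tcp_pos: [0.526, -0.2918, 0.0818]
tool_rot: [0.649, 0.659, 0.266, -0.272]
force: [0.3, -0.1, -0.1]
finger_gap: 1.004
gripper_force: 0.0
```

Run:
```python
from h import *
from station import manip
s=manip.sense(); print(s["tcp_pos"],s["q"].round(2),step(s,(.526,-.24,.018),1.2))
s=manip.snapshot("scene"); cv2.imwrite("pics/scene1.png",s["pixels"][:,:,::-1])
```

```text
[ 0.5259763  -0.29184934  0.08182436] [-0.91  0.94  1.27  0.44  1.59 -1.07] ([-0.01, 0.0012, 0.1023], [0.0008, 0.0017, -0.0017])
```

View pics/scene1.png

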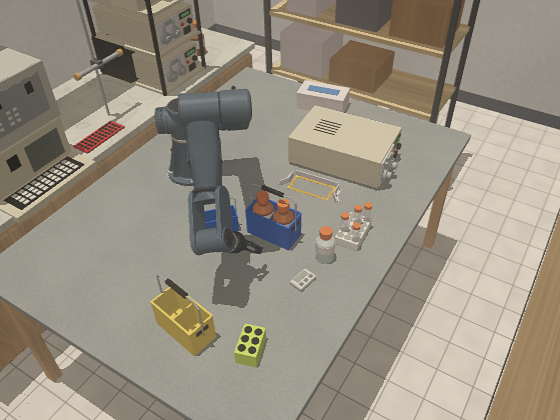

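The scene view shows the fingers at about (245,243), behind the carrier. The wrist link at (210,225) hides the decoy, so I'll check clearance by depth before going on.

Run:
```python
from h import *
from station import manip
s=manip.snapshot("scene");P=pts(s)
for uv in[(205,200),(205,220),(205,240),(212,248),(232,242),(240,240),(255,248),(222,200)]: print(uv,P[uv[1],uv[0]].round(3),s["pixels"][uv[1],uv[0]])
s=manip.snapshot("top");P=pts(s)
m=(P[...,2]>.03)&(P[...,0]>.2)&(P[...,0]<.7)&(P[...,1]<-.08)&(P[...,1]>-.55)&(s["pixels"].max(2)<110)&(s["pixels"][...,2]<s["pixels"][...,0]+60)
for x in np.arange(.2,.65,.05):
    print(x.round(2),[ (lambda q:(round(float(q.min()),2),round(float(q.max()),2)) if len(q)>3 else '-')(P[...,2][m&(abs(P[...,0]-x)<.025)&(abs(P[...,1]-y)<.025)]) for y in np.arange(-.5,-.1,.05)])
```

```text
(205, 200) [ 0.473 -0.44   0.386] [61 64 64]
(205, 220) [ 0.269 -0.241  0.026] [ 58  73 107]
(205, 240) [ 0.536 -0.534  0.324] [100 105 107]
(212, 248) [ 0.556 -0.53   0.295] [75 77 77]
(232, 242) [ 0.591 -0.474  0.29 ] [59 58 55]
(240, 240) [ 0.562 -0.397  0.213] [54 51 52]
(255, 248) [ 0.599 -0.367  0.166] [61 60 58]
(222, 200) [ 0.522 -0.417  0.391] [71 75 77]
0.2 ['-', '-', '-', '-', '-', '-', '-', '-']
0.25 ['-', '-', '-', '-', '-', '-', '-', '-']
0.3 ['-', '-', '-', (0.66, 0.67), (0.04, 0.66), (0.04, 0.16), '-', (0.56, 0.56)]
0.35 ['-', '-', '-', (0.63, 0.67), (0.62, 0.67), (0.15, 0.66), (0.15, 0.62), (0.56, 0.61)]
0.4 ['-', (0.38, 0.41), (0.46, 0.57), (0.54, 0.67), (0.65, 0.67), (0.62, 0.67), (0.61, 0.66), (0.58, 0.64)]
0.45 [(0.29, 0.37), (0.3, 0.44), (0.43, 0.54), (0.37, 0.64), (0.63, 0.67), (0.65, 0.67), (0.06, 0.67), (0.12, 0.65)]
0.5 [(0.27, 0.33), (0.27, 0.42), (0.16, 0.46), (0.15, 0.51), (0.63, 0.65), (0.63, 0.67), (0.05, 0.67), (0.09, 0.24)]
0.55 [(0.32, 0.38), (0.22, 0.4), (0.19, 0.38), (0.11, 0.22), (0.11, 0.14), '-', (0.04, 0.12), (0.04, 0.24)]
0.6 [(0.29, 0.34), (0.28, 0.33), '-', (0.12, 0.18), (0.1, 0.13), '-', (0.04, 0.11), (0.03, 0.12)]
```

The arm is well above the decoy. Lowering and approaching now.

Emit:
apply_moves:
  claw: [1,1,1,1,1]
  travel:
    - [-0.003,0.001,0.034]
    - [-0.006,0.001,0.068]
    - [-0.01,0.001,0.1]
    - [-0.01,0.001,0.102]
    - [-0.01,0.001,0.102]
  turn:
    - [0.001,0.002,-0.002]
    - [0.001,0.002,-0.002]
    - [0.001,0.002,-0.002]
    - [0.001,0.002,-0.002]
    - [0.001,0.002,-0.002]

```text
t: 1.92
tcp_pos: [0.5253, -0.2388, 0.018]
tool_rot: [0.645, 0.66, 0.268, -0.275]
force: [0.5, -0.6, 0.4]
finger_gap: 0.998
gripper_force: 0.0
```

Run:
```python
from h import *
from station import manip
s=manip.sense(); print(s["tcp_pos"],s["q"].round(2),step(s,(.525,-.18,.018),1.2))
s=manip.snapshot("scene"); cv2.imwrite("pics/scene2.png",cv2.resize(s["pixels"][170:300,180:360,::-1],None,fx=4,fy=4))
```

```text
[ 0.5252882  -0.23883293  0.01799285] [-0.86  1.01  1.37  0.47  1.44 -1.11] ([0.0518, 0.0014, 0.0522], [-0.0008, -0.001, 0.0004])
```

View pics/scene2.png

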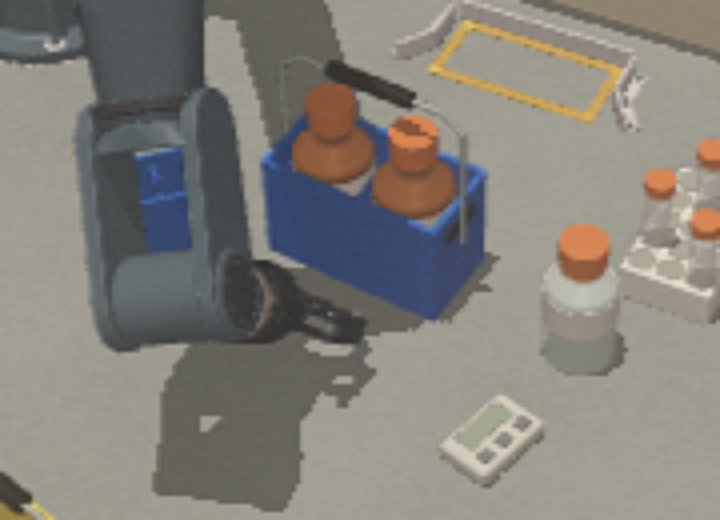

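The fingertips (340,325) sit low behind the carrier's long face and are not touching it. Closing the gap slowly.

Emit:
apply_moves:
  claw: [1,1,1,1,1]
  travel:
    - [0.008,0.0,0.008]
    - [0.016,0.0,0.016]
    - [0.024,0.0,0.024]
    - [0.03,0.0,0.03]
    - [0.036,0.0,0.036]
  turn:
    - [0,0,0]
    - [0,0,0]
    - [0,0,0]
    - [0,0,0]
    - [0,0,0]

```text
t: 2.38
tcp_pos: [0.5248, -0.1975, 0.0179]
tool_rot: [0.645, 0.661, 0.268, -0.274]
force: [0.4, 0.4, 0.1]
finger_gap: 0.995
gripper_force: 0.0
```

Emit:
apply_moves:
  claw: [1,1,1,1,1]
  travel:
    - [0.003,0.0,0.003]
    - [0.006,0.0,0.006]
    - [0.009,0.0,0.009]
    - [0.012,0.0,0.012]
    - [0.015,0.0,0.015]
  turn:
    - [0,0,0]
    - [0,0,0]
    - [0,0,0]
    - [0,0,0]
    - [0,0,0]

```text
t: 2.8
tcp_pos: [0.5251, -0.185, 0.0171]
tool_rot: [0.646, 0.662, 0.267, -0.271]
force: [-3.2, -11.4, 4.1]
finger_gap: 0.999
gripper_force: 6.0
```

```bash
cat > look.py <<'E'
from h import *
from station import manip
import sys
s=manip.sense(); print(s["tcp_pos"].round(4),s["force"].round(1),s["ft_torque"].round(2))
im=manip.snapshot("top");P=pts(im);b,y=masks(im)
m=b&(P[...,2]>.1)&(P[...,2]<.13)&(P[...,0]>.4)&(P[...,1]>-.25)
print("crate",rect(plane(im,np.argwhere(m)[:,::-1],.12)))
a=[float(v) for v in sys.argv[1:]]
if a: print(step(s,a[:3],a[3]))
E
python3 look.py .525 -.10 .018 2.5
```

```text
[ 0.5251 -0.185   0.0171] [ -3.2 -11.4   4.1] [-1.1   0.18 -0.12]
crate [ 547.6 -139.4  143.1   95.3    1.5]
([0.0763, 0.0023, 0.0739], [0.0052, 0.0016, -0.0043])
```

Contact made at about 11 N. Pushing steadily from here.

Emit:
apply_moves:
  claw: [1,1,1,1,1]
  travel:
    - [0.007,0.0005,0.007]
    - [0.014,0.001,0.014]
    - [0.021,0.0015,0.021]
    - [0.028,0.002,0.028]
    - [0.035,0.0025,0.035]
  turn:
    - [0.0006,0,-0.0006]
    - [0.0012,0,-0.0012]
    - [0.0018,0,-0.0018]
    - [0.0024,0,-0.0024]
    - [0.003,0,-0.003]

```text
t: 3.27
tcp_pos: [0.5284, -0.1492, 0.017]
tool_rot: [0.643, 0.667, 0.264, -0.269]
force: [-0.8, -15.4, 4.5]
finger_gap: 1.0
gripper_force: 8.1
```

Emit:
apply_moves:
  claw: [1,1,1,1,1]
  travel:
    - [0.007,0.0005,0.007]
    - [0.014,0.001,0.014]
    - [0.021,0.0015,0.021]
    - [0.028,0.002,0.028]
    - [0.035,0.0025,0.035]
  turn:
    - [0.0006,0,-0.0006]
    - [0.0012,0,-0.0012]
    - [0.0018,0,-0.0018]
    - [0.0024,0,-0.0024]
    - [0.003,0,-0.003]

```text
t: 3.68
tcp_pos: [0.5293, -0.1092, 0.017]
tool_rot: [0.638, 0.671, 0.263, -0.27]
force: [0.1, -15.9, 4.3]
finger_gap: 1.001
gripper_force: 8.1
```

```bash
python3 look.py .529 .028 .018 5
python3 - <<'E'
from h import *
from station import manip
s=manip.snapshot("top"); cv2.imwrite("pics/top2.png",cv2.resize(s["pixels"][150:300,180:380,::-1],None,fx=4,fy=4))
E
```

```text
[ 0.5293 -0.1092  0.017 ] [  0.1 -15.9   4.3] [-1.55  0.3   0.08]
crate [549.5 -62.4 143.1  88.3   1.6]
([0.1235, 0.0076, 0.1188], [0.0107, 0.0039, -0.0074])
```

View pics/top2.png

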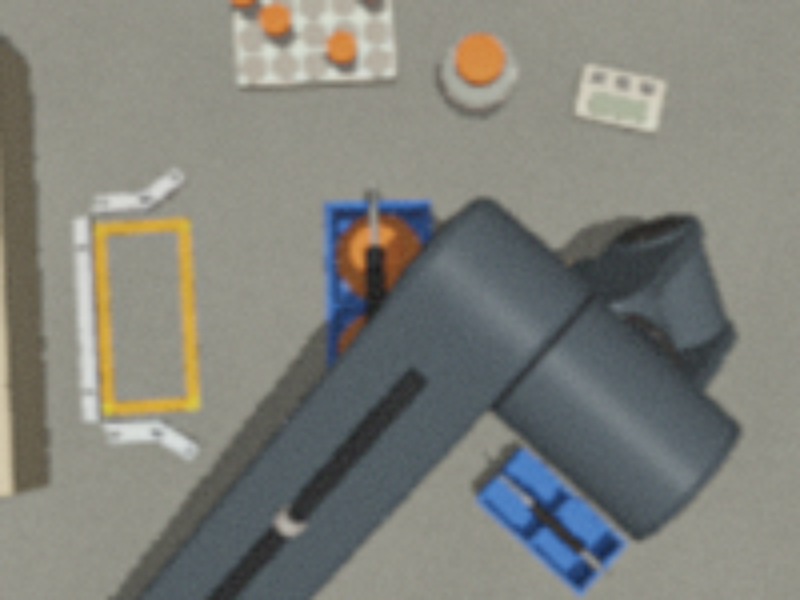

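The carrier is being pushed squarely, with its visible end at (380,205). Nothing else has moved.

Emit:
apply_moves:
  claw: [1,1,1,1,1]
  travel:
    - [0.007,0.0005,0.007]
    - [0.014,0.001,0.014]
    - [0.021,0.0014,0.021]
    - [0.028,0.0018,0.028]
    - [0.035,0.002,0.035]
  turn:
    - [0.0008,0.0002,-0.0006]
    - [0.0016,0.0004,-0.0012]
    - [0.0024,0.0006,-0.0018]
    - [0.0032,0.0008,-0.0024]
    - [0.004,0.001,-0.003]

```text
t: 4.2
tcp_pos: [0.5297, -0.0695, 0.017]
tool_rot: [0.633, 0.675, 0.261, -0.274]
force: [0.6, -17.3, 4.2]
finger_gap: 1.0
gripper_force: 8.3
```

Emit:
apply_moves:
  claw: [1,1,1,1,1]
  travel:
    - [0.007,0.0005,0.007]
    - [0.014,0.001,0.014]
    - [0.021,0.0014,0.021]
    - [0.028,0.0018,0.028]
    - [0.035,0.002,0.035]
  turn:
    - [0.0008,0.0002,-0.0006]
    - [0.0016,0.0004,-0.0012]
    - [0.0024,0.0006,-0.0018]
    - [0.0032,0.0008,-0.0024]
    - [0.004,0.001,-0.003]

```text
t: 4.62
tcp_pos: [0.529, -0.0295, 0.017]
tool_rot: [0.627, 0.68, 0.26, -0.278]
force: [1.2, -15.3, 2.6]
finger_gap: 0.997
gripper_force: 8.0
```

```bash
python3 look.py .529 .028 .018 5
python3 - <<'E'
from h import *
from station import manip
s=manip.snapshot("scene"); cv2.imwrite("pics/scene3.png",cv2.resize(s["pixels"][150:280,200:380,::-1],None,fx=4,fy=4))
E
```

```text
[ 0.529  -0.0295  0.017 ] [  1.2 -15.3   2.6] [-1.58 -0.18  0.04]
crate [567.2  49.2 160.9  76.5 -30.2]
([0.0518, 0.0056, 0.0496], [0.0032, 0.0016, -0.001])
```

View pics/scene3.png

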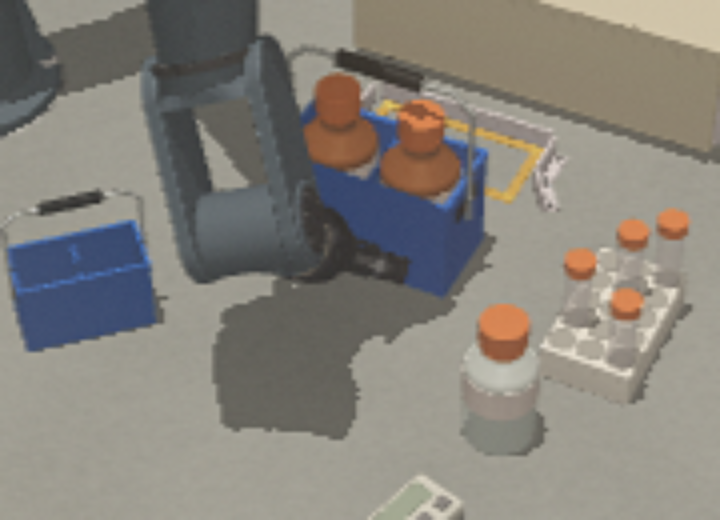

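The carrier is upright just before the bay mouth, with the fingers at (395,268) low on its face. I'll check its visible +x corners by ray: base at crop (440,293), rim at (487,150).

Run:
```python
from h import *
s=np.load("scene0.npz")
c=lambda u,v:(200+u/4-.5,150+v/4-.5)
bay=np.array([.517,.174]);y=np.radians(5);B=np.array([[np.cos(y),np.sin(y)],[-np.sin(y),np.cos(y)]])
for nm,p,z in(("base -y+x",c(440,293),0),("rim +y+x",c(487,150),.12),("base +y+x",c(480,238),0)):
    X=plane(s,np.array([p]),z)[0];print(nm,X.round(3),"bay frame",(B@(X[:2]-bay)).round(3))
```

```text
base -y+x [ 0.619 -0.019  0.   ] bay frame [ 0.085 -0.201]
rim +y+x [0.618 0.072 0.12 ] bay frame [ 0.091 -0.11 ]
base +y+x [0.615 0.071 0.   ] bay frame [ 0.089 -0.111]
```

Crate centre is about 6 mm to -x in the bay frame and converging. Continuing into the mouth.

Emit:
apply_moves:
  claw: [1,1,1,1,1]
  travel:
    - [0.006,0.0008,0.006]
    - [0.012,0.0016,0.012]
    - [0.018,0.0024,0.018]
    - [0.024,0.0032,0.024]
    - [0.03,0.004,0.03]
  turn:
    - [0.0006,0.0003,-0.0002]
    - [0.0012,0.0006,-0.0004]
    - [0.0018,0.001,-0.0006]
    - [0.0024,0.0012,-0.0008]
    - [0.003,0.0016,-0.001]

```text
t: 5.13
tcp_pos: [0.529, 0.0052, 0.0172]
tool_rot: [0.624, 0.681, 0.259, -0.283]
force: [-0.0, -15.6, 2.0]
finger_gap: 1.0
gripper_force: 7.6
```

Emit:
apply_moves:
  claw: [1,1,1,1,1]
  travel:
    - [0.006,0.0002,0.006]
    - [0.012,0.0004,0.012]
    - [0.018,0.0006,0.018]
    - [0.024,0.0008,0.024]
    - [0.03,0.001,0.03]
  turn:
    - [0,0,0]
    - [0,0,0]
    - [0,0,0]
    - [0,0,0]
    - [0,0,0]

```text
t: 5.55
tcp_pos: [0.5271, 0.0395, 0.0173]
tool_rot: [0.624, 0.681, 0.259, -0.282]
force: [1.0, -13.9, 0.2]
finger_gap: 0.997
gripper_force: 6.9
```

```bash
python3 look.py .521 .127 .018 5
python3 - <<'E'
from h import *
from station import manip
s=manip.snapshot("scene"); cv2.imwrite("pics/scene4.png",cv2.resize(s["pixels"][150:250,220:380,::-1],None,fx=5,fy=5))
E
```

```text
[0.5271 0.0395 0.0173] [  1.  -13.9   0.2] [-1.7  -0.38 -0.01]
crate [560.6 124.7 149.3  62.4 -22.7]
([0.0781, 0.002, 0.077], [0.0001, -0.0004, -0.0001])
```

View pics/scene4.png

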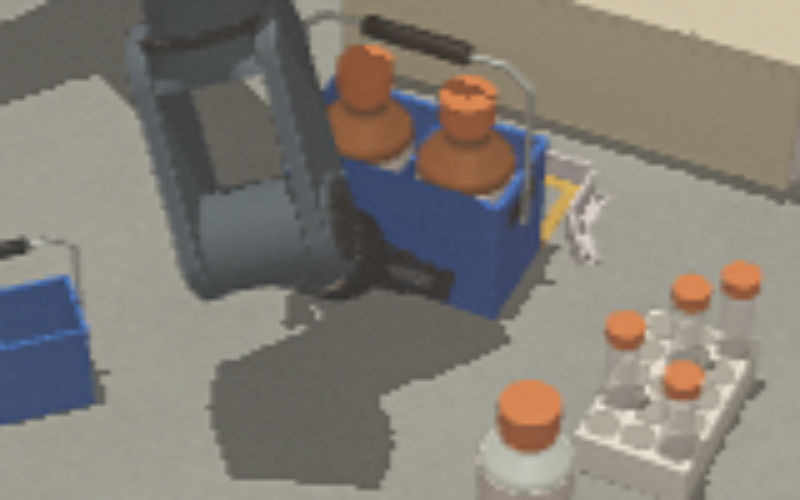

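The crate is entering the bay squarely between the lead-ins, with its right base corner at (495,315) and the strip end at (590,255). Pushing on.

Emit:
apply_moves:
  claw: [1,1,1,1,1]
  travel:
    - [0.006,0.0002,0.006]
    - [0.012,0.0004,0.012]
    - [0.018,0.0006,0.018]
    - [0.024,0.0008,0.024]
    - [0.03,0.001,0.03]
  turn:
    - [0,0,0]
    - [0,0,0]
    - [0,0,0]
    - [0,0,0]
    - [0,0,0]

```text
t: 6.07
tcp_pos: [0.5245, 0.0738, 0.0176]
tool_rot: [0.624, 0.681, 0.259, -0.283]
force: [0.6, -12.9, 0.1]
finger_gap: 0.998
gripper_force: 6.8
```

Emit:
apply_moves:
  claw: [1,1,1,1,1]
  travel:
    - [0.006,0.0002,0.006]
    - [0.012,0.0004,0.012]
    - [0.018,0.0006,0.018]
    - [0.024,0.0008,0.024]
    - [0.03,0.001,0.03]
  turn:
    - [0,0,0]
    - [0,0,0]
    - [0,0,0]
    - [0,0,0]
    - [0,0,0]

```text
t: 6.48
tcp_pos: [0.5218, 0.1083, 0.0176]
tool_rot: [0.624, 0.681, 0.259, -0.284]
force: [1.2, -11.4, -2.6]
finger_gap: 1.0
gripper_force: 5.9
```

```bash
python3 look.py .521 .127 .018 5
```

```text
[0.5218 0.1083 0.0176] [  1.2 -11.4  -2.6] [-1.97 -0.21  0.03]
crate [564.2 197.8 101.   34.2 -15.7]
([0.0168, 0.0011, 0.0162], [-0.0005, -0.0008, -0.0004])
```

Last 19 mm, slower, watching the force.

Emit:
apply_moves:
  claw: [1,1,1,1,1]
  travel:
    - [0.003,0.0001,0.003]
    - [0.006,0.0002,0.006]
    - [0.009,0.0003,0.009]
    - [0.012,0.0004,0.012]
    - [0.015,0.0005,0.015]
  turn:
    - [0,0,0]
    - [0,0,0]
    - [0,0,0]
    - [0,0,0]
    - [0,0,0]

```text
t: 6.95
tcp_pos: [0.5205, 0.1253, 0.018]
tool_rot: [0.624, 0.68, 0.259, -0.284]
force: [1.0, -13.0, -1.4]
finger_gap: 0.996
gripper_force: 6.4
```

Emit:
apply_moves:
  claw: [1,1,1]
  travel:
    - [0.001,0.0,0.001]
    - [0.002,0.0,0.002]
    - [0.003,0.0,0.003]
  turn:
    - [0,0,0]
    - [0,0,0]
    - [0,0,0]

```text
t: 7.2
tcp_pos: [0.5201, 0.1287, 0.018]
tool_rot: [0.624, 0.681, 0.259, -0.284]
force: [1.5, -12.6, -1.4]
finger_gap: 0.999
gripper_force: 6.4
```

Emit:
apply_moves:
  claw: [1,1,1]
  travel:
    - [0.001,0.0,0.001]
    - [0.002,0.0,0.002]
    - [0.003,0.0,0.003]
  turn:
    - [0,0,0]
    - [0,0,0]
    - [0,0,0]

```text
t: 7.45
tcp_pos: [0.5202, 0.1295, 0.0179]
tool_rot: [0.624, 0.681, 0.258, -0.282]
force: [-3.8, -29.7, 6.7]
finger_gap: 1.004
gripper_force: 14.9
```

The force jumped to 30 N, so it has met the stop. One more small push to seat it square.

Emit:
apply_moves:
  claw: [1,1,1]
  travel:
    - [0.0006,0.0,0.0006]
    - [0.0012,0.0,0.0012]
    - [0.0012,0.0,0.0012]
  turn:
    - [0,0,0]
    - [0,0,0]
    - [0,0,0]

```text
t: 7.7
tcp_pos: [0.5203, 0.1295, 0.0179]
tool_rot: [0.624, 0.682, 0.257, -0.281]
force: [-3.6, -30.8, 5.3]
finger_gap: 0.997
gripper_force: 15.0
```

Seated. Backing straight off along -y, then checking.

Emit:
apply_moves:
  claw: [1,1,1,1,1]
  travel:
    - [-0.005,0,-0.005]
    - [-0.02,0,-0.02]
    - [-0.04,0,-0.04]
    - [-0.06,0,-0.06]
    - [-0.08,0,-0.08]
  turn:
    - [0,0,0]
    - [0,0,0]
    - [0,0,0]
    - [0,0,0]
    - [0,0,0]

```text
t: 8.12
tcp_pos: [0.5246, 0.0466, 0.0187]
tool_rot: [0.622, 0.679, 0.259, -0.29]
force: [0.7, 0.5, -0.5]
finger_gap: 1.0
gripper_force: 0.0
```

Emit:
apply_moves:
  claw: [1,1,1,1,1]
  travel:
    - [-0.02,0,-0.03]
    - [-0.05,0,-0.08]
    - [-0.07,0,-0.12]
    - [-0.09,0,-0.16]
    - [-0.1,0,-0.2]
  turn:
    - [0,0,0]
    - [0,0,0]
    - [0,0,0]
    - [0,0,0]
    - [0,0,0]

```text
t: 8.53
tcp_pos: [0.5403, -0.125, 0.0726]
tool_rot: [0.623, 0.678, 0.259, -0.29]
force: [0.1, -0.1, -1.5]
finger_gap: 1.004
gripper_force: 0.0
```

Emit:
apply_moves:
  claw: [1,1,1,1,1]
  travel:
    - [0,0,-0.04]
    - [0,0,-0.09]
    - [0,0,-0.14]
    - [0,0,-0.18]
    - [0,0,-0.2]
  turn:
    - [0,0,0]
    - [0,0,0]
    - [0,0,0]
    - [0,0,0]
    - [0,0,0]

```text
t: 8.95
tcp_pos: [0.5528, -0.2404, 0.1873]
tool_rot: [0.624, 0.68, 0.26, -0.286]
force: [0.4, -0.4, 0.1]
finger_gap: 0.996
gripper_force: 0.0
```

```bash
python3 look.py
python3 - <<'E'
from h import *
from station import manip
s=manip.snapshot("scene"); t=manip.snapshot("top")
a=cv2.resize(s["pixels"][140:240,250:380,::-1],(780,600)) 
b=cv2.resize(t["pixels"][150:300,170:340,::-1],(680,600))
cv2.imwrite("pics/end.png",cv2.resize(np.hstack([a,b]),(800,330)))
E
```

```text
[ 0.5528 -0.2404  0.1873] [ 0.4 -0.4  0.1] [-0.43 -0.08 -0.04]
crate [515.6 171.5 188.3  99.3   5.1]
```

View pics/end.png

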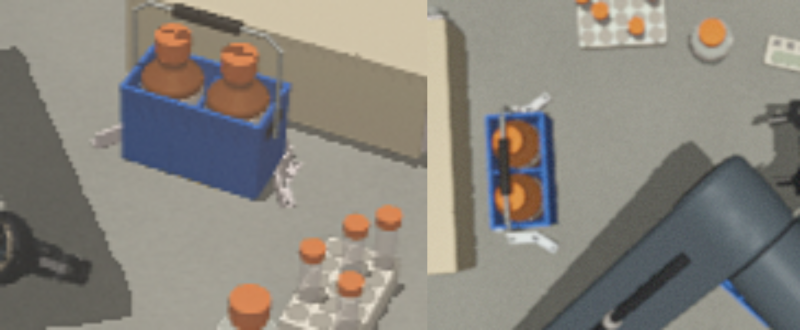

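The carrier sits home between the strips. It measures (516,172) mm at 5.1°, against the bay's (516,174) at 5.0°. Both bottles are upright, the bystanders are in place and the robot is clear.

```bash
python3 -c "from station import manip; print(manip.sign_off())"
```

```text
the job is handed in; nothing more can be done
None
```

The carrier is pushed fully home against the stop strip (about 2–3 mm and 0.1° from the measured bay pose), with both bottles standing, the bystanders unmoved and the robot clear; the job is handed in, but the sign-off gave no verdict.

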